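# Sort the network class parts back into their trays

### The job

The cabling lesson is over: put the two loose lenses, the loose wall socket and the loose power adapter back on the floors of their trays, each in the tray that already holds a part of its kind. Stand the lenses upright and lay the socket and adapter flat with their tops up, setting every part down gently rather than dropping it. Leave the cable tester and the punch-down tool where they lie.

Things in the scene. Friction and masses are not known exactly. Their poses are not given: they have to be found in the camera images.
- lens_a_center (a point): centre of one loose camera lens (the two are alike): a black upright cylinder with grey rings and a dark-rimmed round glass front on top, 42 mm in diameter, 55 mm tall, 90 to 160 g, standing free on the table; the point is on its axis, 27.5 mm above its foot; its z is up.
- lens_b_center (a point): centre of the other loose camera lens (the two are alike): a black upright cylinder with grey rings and a dark-rimmed round glass front on top, 42 mm in diameter, 55 mm tall, 90 to 160 g, standing free on the table; the point is on its axis, 27.5 mm above its foot; its z is up.
- socket_center (a point): centre of the loose wall socket: a white box 62 (its x) x 48 (its y) x 28 mm high with two black jacks in its top, 50 to 95 g; the point is half-way up, 14 mm above its underside; z is up. Starts flat on the table, turned by at most 29 degrees.
- adapter_center (a point): centre of the loose power adapter: a black box 92 (its x) x 44 (its y) x 32 mm high with a pale label on top, 160 to 290 g; the point is half-way up, 16 mm above its underside; z is up. Starts flat on the table, turned by at most 23 degrees.
- lens_tray_spot (a point): centre of the free floor, 4 mm above the table, of the lens tray: fixed open grey tray, outside 150 (x) x 170 (y) x 25 mm high, 4 mm walls, turned up to 9 deg; known only by the standing lens fixed in it 82 mm from this point along +y, set like the loose ones at yaw 0 to the tray. Inner wall faces: 71 mm away along +x and -x, 51 mm along -y. x, y along the tray's sides, z up.
- socket_tray_spot (a point): centre of the free floor, 4 mm above the table, of the socket tray: fixed open grey tray, outside 150 (x) x 170 (y) x 25 mm high, 4 mm walls, turned up to 9 deg; known only by the wall socket fixed in it 82 mm from this point along +y, set like the loose one at yaw 0 to the tray. Inner wall faces: 71 mm away along +x and -x, 51 mm along -y. x, y along the tray's sides, z up.
- power_tray_spot (a point): centre of the free floor, 4 mm above the table, of the power tray: fixed open grey tray, outside 150 (x) x 170 (y) x 25 mm high, 4 mm walls, turned up to 9 deg; known only by the power adapter fixed in it 82 mm from this point along +y, set like the loose one at yaw 0 to the tray. Inner wall faces: 71 mm away along +x and -x, 51 mm along -y. x, y along the tray's sides, z up.
- tester_center (a point): centre, 13 mm above the table, of the cable tester's remote unit: a loose black box 100 (its x) x 36 (its y) x 26 mm high with an orange panel on top. It lies among the parts; not to be moved.
- punch_tool_center (a point): middle of the handle area of the punch-down tool, 11 mm above the table: a loose off-white handle 26 mm wide and 22 mm high with a grey and steel nose, reaching 60 mm from this point along its -x and 73 mm (nose) along its +x. It lies among the parts; not to be moved.

How it is judged (in metres and radians):
At the end, for the whole second after the job is handed in: Both lenses stand in the lens tray, the wall socket lies in the socket tray and the power adapter in the power tray: each with its centre inside the tray's walls, resting on the tray's floor (height within 5 mm), upright or flat within 0.12 rad with its top up, at rest (under 0.02 m/s) and released (x of lens_a_center in the frame of lens_tray_spot between -0.071 and 0.071 m and y of lens_a_center in the frame of lens_tray_spot between -0.051 and 0.111 m and z of lens_a_center in the frame of lens_tray_spot between 0.0225 and 0.0325 m and angle between each of lens_a_center, lens_b_center, socket_center, adapter_center's own z axis and vertical below 0.12 rad and linear speed of each of lens_a, lens_b, socket, adapter below 0.02 m/s and contact force between each of lens_a, lens_b, socket, adapter and the fingers below 0.1 N and x of lens_b_center in the frame of lens_tray_spot between -0.071 and 0.071 m and y of lens_b_center in the frame of lens_tray_spot between -0.051 and 0.111 m and z of lens_b_center in the frame of lens_tray_spot between 0.0225 and 0.0325 m and x of socket_center in the frame of socket_tray_spot between -0.071 and 0.071 m and y of socket_center in the frame of socket_tray_spot between -0.051 and 0.111 m and z of socket_center in the frame of socket_tray_spot between 0.009 and 0.019 m and x of adapter_center in the frame of power_tray_spot between -0.071 and 0.071 m and y of adapter_center in the frame of power_tray_spot between -0.051 and 0.111 m and z of adapter_center in the frame of power_tray_spot between 0.011 and 0.021 m); the robot touches nothing.
It fails at once if a lens, the socket or the adapter is dropped or thrown (faster than 0.8 m/s while not in the fingers: a fall of about 30 mm) ((linear speed of lens_a above 0.8 m/s and contact force between lens_a and the fingers below 0.05 N) or (linear speed of lens_b above 0.8 m/s and contact force between lens_b and the fingers below 0.05 N) or (linear speed of socket above 0.8 m/s and contact force between socket and the fingers below 0.05 N) or (linear speed of adapter above 0.8 m/s and contact force between adapter and the fingers below 0.05 N)).
It fails at once if the cable tester is moved by more than 20 mm (distance of tester_center from where it was at the start of the episode above 0.02 m).
It fails at once if the punch-down tool is moved by more than 20 mm (distance of punch_tool_center from where it was at the start of the episode above 0.02 m).
It also fails if it takes over 120 s, if anything falls off the work surface, if the arm or the gripper's body presses on something with over 40 N, if the wrist force passes 120 N, or if a joint passes its speed limit or range.

### The arm

A 6-joint arm with a two-finger parallel gripper is mounted at the origin on the work surface. World frame = base frame: x ahead of the robot, y to its left, z up, the work surface at z = 0. Lengths are in mm, angles in rad, forces in N, time in s.
With the tool pointing down it reaches from about 375 to 925 mm from the base axis. Payload 5.7 kg.
Tool frame: the origin (TCP) lies midway between the tips of the shut fingers; the grasp point (between the pads) lies 19 mm behind it (bot.pinch_z is the z of the grasp point in the tool frame, in mm); z points along the fingers, y is the line along which they close (so a half turn about z gives the same grasp; the last joint's range is limited). The gripper opens to 88 mm and grips with 3 to 60 N. Pads are 20 mm wide; open, the fingers measure 115 mm over their backs; the gripper's body (75 mm by 178 mm) begins 61 mm behind the grasp point.
Start: joints at [-1.279, 0.359, 1.51, -0, 1.272, -0.115], TCP at [237.385, -551.006, 199.223] pointing down, gripper open.
Joint ranges: [-2.97, 2.97], [-1.01, 2.36], [0.21, 2.38], [-0.96, 4.11], [0.2, 2.71], [-2.98, 2.98]. Speed limits (rad/s): [2.39, 2.39, 3.14, 3.14, 3.14, 3.14].

### API

Orientations are given as [roll, pitch, yaw] about the fixed x, y, z axes, in that order (R = Rz(yaw) Ry(pitch) Rx(roll)).
In Python, from cell import status, cams, ticket, nets, bot gives the robot as it stands. The module is installed in compiled form; this text tells all that it offers.
- The arm moves only by the tool apply_moves, never from a script. Its arguments are lists of equal length, an entry for each row: "travel": the shift along the tool's x, y, z in mm, a list of three; "roll": the turn about the tool's z in rad; "fingers": the closure in counts, from 0 (fully open) to 255 (shut). In form: {"travel": [[tx, ty, tz], ...], "roll": [roll, ...], "fingers": [fingers, ...]}. A call has exactly 5 rows; each row shifts and turns the commanded pose from where the row before left it, along the tool's axes as they then stand; what a row does not reach is not made up. A row lasts 1/12 s, in which the tool goes at most 41.7 mm and 7.16 degrees, less where a joint would pass 70% of its speed; a pose out of reach is approached as far as the arm can. A call is refused whole if a number of a shift passes 41.7 or a number of a turn 0.125, either way. A call with a gripper value outside its range is refused whole. The fingers move at their own pace and stop on an object; the grip force is fixed at half the most. Time passes only in rows, so rows that do not move let the fingers close, or fill a call up. It gives the time, the measured TCP pose, the force, the opening and the grip force at its end, in the units of the state.
- status.observe(): the state, without advancing time (a new reading comes with each control period).
- cams.read_camera(name): name is "side" or "top"; returns (picture, depth): 480x640x3 uint8, red, green, blue; 480x640 float32, mm along the optical axis (not along the pixel's ray), 0 where there is no reading.
- cams.calibration(name): a dict with "intrinsics" (3x3 intrinsics, pixels), "rvec" (rotation vector, rad) and "tvec" (3), from world to camera coordinates, as OpenCV has them. Camera axes: x right, y down, z forward; pixel columns grow to the right and rows downward; lengths in mm; the calibration is good to about 2 mm. A picture is of the moment at which its call begins. calibration takes no time and is no camera call.
- ticket.finish_job(): hands the job in; it is judged then, once.
Trained networks look in the newest picture that a camera, given by its name, has taken for a name from the list of things; names that differ only in an ending like _2 or _b are one class to them, and where a whole thing is asked for, a point or a joint stands for the part that bears it (a point fixed in the world has none). Each returns a list of dicts, best first, with "conf" (0 to 1); they miss things now and then, are a little off and sometimes report something else, mostly with a low value. They report only what shows in the picture. A call takes as long as a camera call.
- nets.spot_in(camera, label): "location" ([x, y, z] in mm, in world coordinates, good to about 4 mm: the middle of the surface that is visible of it).
- nets.spot_point(camera, label): "location" ([x, y, z] in mm, in world coordinates, good to about 4 mm: a listed point, or the origin of a listed thing).
The state is a dict: "time": time; "qpos": joint angles; "qd": joint speeds; "joint_torque": joint torques, N m; "tcp_pos": TCP position; "orientation": TCP orientation; "force": force on the tool from outside, world axes, zero at the start; "moment": the same for the moment, N m; "gripper_width": finger opening in mm; "grasp_force": force on a finger pad.
Only numpy, scipy, OpenCV 4.12 (cv2) and the standard library are available. Lean on these libraries where they do the work, as an engineer would, in place of code of your own. Each camera call takes 0.05 s, during which the arm holds its last target. There are 200 camera calls.

## Working session

There is one attempt and no reset: what is moved stays moved. The work goes in short steps, Python scripts to look and compute and a tool call to move; the robot and the scene stay as the last step left them, time stands still between calls to the robot, and variables do not carry over. Pictures are saved under pics/ and viewed, at most 14 in all, crops included, and the job is handed in when it is done.

Besides the shell and the picture viewer there is one more tool, called after ">>>" by a JSON object that holds its "fn" and its "kwargs". apply_moves: Moves the arm, as the interface text tells. Its arguments: {"type":"object","properties":{"travel":{"type":"array","items":{"type":"array","items":{"type":"number"}}},"roll":{"type":"array","items":{"type":"number"}},"fingers":{"type":"array","items":{"type":"number"}}},"required":["travel","roll","fingers"]}

```bash
mkdir -p pics; cat > h.py <<'E'
from cell import status,cams,ticket,nets,bot
import numpy as np,cv2
def save(cam,fn):
    im,d=cams.read_camera(cam); cv2.imwrite('pics/'+fn,im[:,:,::-1]); return im,d
def cal(cam):
    c=cams.calibration(cam);K=np.array(c['intrinsics']);R=cv2.Rodrigues(np.array(c['rvec'],float))[0];t=np.array(c['tvec'],float).ravel();return K,R,t
def cloud(cam,d):
    K,R,t=cal(cam);v,u=np.mgrid[:480,:640]
    p=np.stack([(u-K[0,2])/K[0,0]*d,(v-K[1,2])/K[1,1]*d,d],-1)
    w=(p-t)@R; w[d==0]=np.nan; return w
E
python3 - <<'E'
from h import *
np.set_printoptions(precision=1,suppress=True)
for c in('top','side'):
    im,d=save(c,c+'1.png'); np.savez(''+c+'1.npz',im=im,d=d)
    K,R,t=cal(c); print(c,'cam pos',-R.T@t)
    for n in['lens_a_center','socket_center','adapter_center','tester_center','punch_tool_center','lens_tray_spot','socket_tray_spot','power_tray_spot']:
        print(n,[(np.array(r['location']).round(0).tolist(),round(r['conf'],2)) for r in nets.spot_point(c,n)][:5])
print(status.observe())
E
```

```text
top cam pos [ 360.8   -7.  1051. ]
lens_a_center [([429.0, -76.0, 27.0], 0.69)]
socket_center [([356.0, -295.0, 17.0], 0.79)]
adapter_center [([372.0, 325.0, 12.0], 0.92), ([650.0, 213.0, 9.0], 0.38)]
tester_center [([411.0, 208.0, 16.0], 0.84)]
punch_tool_center [([464.0, 56.0, 9.0], 0.59)]
lens_tray_spot [([650.0, -273.0, 2.0], 0.89)]
socket_tray_spot [([651.0, 208.0, 7.0], 0.58)]
power_tray_spot [([631.0, -17.0, 4.0], 0.81)]
side cam pos [251.2 832.9 798.3]
lens_a_center [([427.0, -76.0, 27.0], 0.56)]
socket_center [([355.0, -299.0, 16.0], 0.69), ([656.0, 211.0, 2.0], 0.36)]
adapter_center [([370.0, 330.0, 19.0], 0.67)]
tester_center [([409.0, 210.0, 14.0], 0.91)]
punch_tool_center [([460.0, 61.0, 10.0], 0.92)]
lens_tray_spot [([657.0, -271.0, 4.0], 0.59)]
socket_tray_spot [([654.0, 209.0, 0.0], 0.82)]
power_tray_spot [([634.0, -17.0, 5.0], 0.88)]
{'time': 0.9, 'qpos': array([-1.3,  0.4,  1.5,  0. ,  1.3, -0.1]), 'qd': array([ 0.,  0.,  0.,  0., -0.,  0.]), 'joint_torque': array([  0. , -51.5, -27.1,   0.1,   0. ,  -0. ]), 'tcp_pos': array([ 237.4, -551. ,  199.2]), 'orientation': array([-3.1, -0. ,  0.4]), 'force': array([-1. , -0.1, -0.1]), 'moment': array([-0., -0., -0.]), 'grasp_force': 0.0, 'gripper_width': 87.68795743788671}
```

View pics/top1.png

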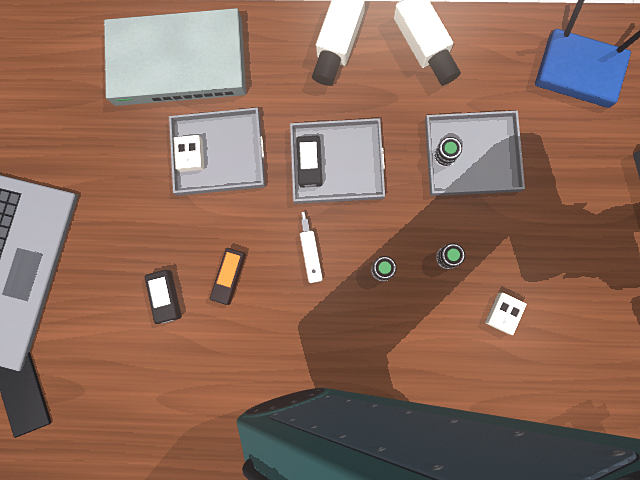

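View pics/side1.png

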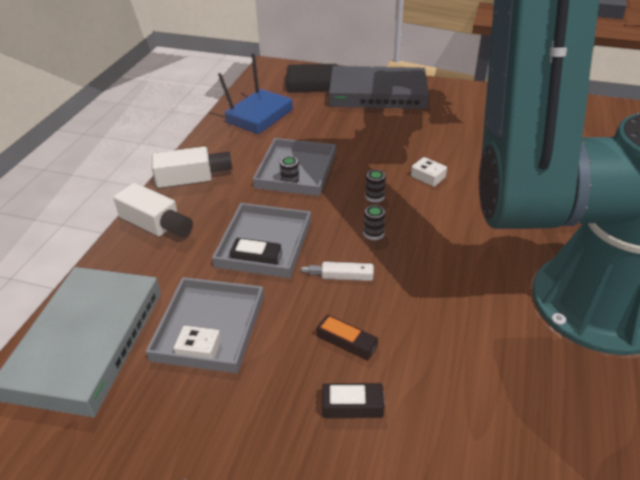

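The top view shows loose lenses at (384,268) and (452,256), the socket at (506,313), the adapter at (163,297), the tester at (228,275) and the tool at (311,250). The trays are in a row above them: socket tray (left), power tray (middle) and lens tray (right). The side view agrees. Next I'll get precise poses from the depth image.

```bash
python3 - <<'E'
from h import *
np.set_printoptions(precision=3,suppress=True)
z=np.load('top1.npz');w=cloud('top',z['d'])
print('table z',np.nanmedian(w[200:400,100:300,2]))
def fit(n,u,v,lo,hi,r=34):
    s=w[v-r:v+r,u-r:u+r]; m=((s[...,2]>lo)&(s[...,2]<hi)).astype(np.uint8)
    k,l,st,c=cv2.connectedComponentsWithStats(m)
    # component nearest the seed
    best=min(range(1,k),key=lambda i:np.hypot(*(c[i]-r)) if st[i,4]>40 else 999)
    p=s[l==best]
    rc=cv2.minAreaRect(p[:,:2].astype(np.float32)); print(n,len(p),'mean',p.mean(0),'rect',np.array(rc[0]),np.array(rc[1]),rc[2],'z',np.median(p[:,2]))
fit('lensA',384,268,45,70);fit('lensB',452,256,45,70);fit('lensFix',450,148,48,75)
fit('sock',506,313,20,40);fit('sockFix',188,153,27,42,20)
fit('adap',163,297,24,45);fit('adapFix',309,160,30,48)
fit('tester',228,275,18,40);fit('tool',311,250,12,40,45)
for n,b in(('sockT',(105,196,165,270)),('powT',(113,206,286,390)),('lensT',(106,198,420,528))):
    s=w[b[0]:b[1],b[2]:b[3]].reshape(-1,3);p=s[(s[:,2]>20)&(s[:,2]<27)]
    rc=cv2.minAreaRect(p[:,:2].astype(np.float32));print(n,np.array(rc[0]),np.array(rc[1]),rc[2])
from scipy.spatial.transform import Rotation as R
o=status.observe();print(R.from_euler('xyz',o['orientation']).as_matrix(),bot.pinch_z,o['orientation'])
E
```

```text
table z -0.051382733642575985
lensA 449 mean [428.716 -77.091  55.432] rect [428.622 -77.533] [40.714 40.681] 1.7252613306045532 z 55.72682719451822
lensB 458 mean [ 453.988 -196.494   55.146] rect [ 454.14  -197.072] [40.749 41.084] 28.236358642578125 z 55.38056505063158
lensFix 445 mean [ 645.73 -191.69   58.76] rect [ 647.404 -192.394] [40.599 41.775] 64.6998062133789 z 59.0815716261761
sock 982 mean [ 354.427 -297.468   28.318] rect [ 354.658 -298.468] [49.072 62.367] 65.14922332763672 z 28.42491808380225
sockFix 824 mean [638.303 291.322  31.927] rect [639.058 292.233] [63.091 49.196] 6.538799285888672 z 31.945647889242302
adap 1253 mean [368.128 323.436  31.534] rect [368.526 324.524] [93.225 45.635] 16.63763427734375 z 31.71338163406563
adapFix 1130 mean [625.6    63.404  35.544] rect [625.948  63.54 ] [93.983 43.939] 4.162267684936523 z 35.66060692483241
tester 1093 mean [408.462 207.079  25.673] rect [408.836 207.919] [ 36.816 100.354] 74.6273422241211 z 25.82291198623354
tool 828 mean [455.724  56.468  20.715] rect [466.791  59.06 ] [131.748  26.103] 12.182957649230957 z 20.94537469483896
sockT [645.294 240.114] [151.943 172.289] 6.797419548034668
powT [631.374  11.16 ] [151.698 171.526] 4.405426979064941
lensT [ 651.007 -245.084] [151.576 172.108] 3.9580609798431396
[[ 0.918  0.396 -0.   ]
 [ 0.396 -0.918  0.   ]
 [ 0.    -0.    -1.   ]] -18.700000000000003 [-3.142 -0.     0.407]
```

```bash
cat > plan.py <<'E'
import sys,json
from h import *
from scipy.spatial.transform import Rotation as Ro
# args: x,y,z,yaw_deg,fingers,maxstep,hold_rows ...   waypoints from the measured (or given) pose
def plan(wps,p=None,yaw=None):
    if p is None:
        o=status.observe();p=np.array(o['tcp_pos']);m=Ro.from_euler('xyz',o['orientation']).as_matrix();yaw=np.arctan2(m[1,0],m[0,0])
    T=[];Rr=[];F=[]
    for x,y,z,yd,f,st,hold in wps:
        g=np.array([x,y,z]);gy=np.radians(yd)
        n=int(max(np.ceil(np.linalg.norm(g-p)/st),np.ceil(abs(gy-yaw)/.12)))
        for i in range(n):
            k=n-i;d=(g-p)/k
            ax=np.array([[np.cos(yaw),np.sin(yaw),0],[np.sin(yaw),-np.cos(yaw),0],[0,0,-1]])
            t=np.round(ax@d);r=-round((gy-yaw)/k,2)
            T.append(t.astype(int).tolist());Rr.append(r);F.append(f);p=p+ax@t;yaw-=r
        for i in range(hold):T.append([0,0,0]);Rr.append(0);F.append(f)
    while len(T)%5:T.append([0,0,0]);Rr.append(0);F.append(F[-1])
    for i in range(0,len(T),5):print(json.dumps({"travel":T[i:i+5],"roll":[round(float(a),2)+0 for a in Rr[i:i+5]],"fingers":F[i:i+5]}))
    print('end',p.round(1),np.degrees(yaw).round(1))
if __name__=='__main__': plan([list(map(float,a.split(','))) [:4]+[int(a.split(',')[4]),float(a.split(',')[5]),int(a.split(',')[6])] for a in sys.argv[1:]])
E
python3 plan.py 354.6,-298.2,70,-24.85,0,38,0 354.6,-298.2,5,-24.85,0,25,0 354.6,-298.2,5,-24.85,255,25,5
```

```text
{"travel": [[23, -21, 14], [21, -23, 14], [19, -24, 14], [17, -26, 15], [14, -28, 14]], "roll": [0.09, 0.09, 0.09, 0.1, 0.09], "fingers": [0, 0, 0, 0, 0]}
{"travel": [[12, -29, 15], [9, -29, 14], [6, -30, 15], [2, -31, 14], [0, 0, 22]], "roll": [0.1, 0.09, 0.1, 0.09, 0.0], "fingers": [0, 0, 0, 0, 0]}
{"travel": [[0, 0, 22], [0, 0, 21], [0, 0, 0], [0, 0, 0], [0, 0, 0]], "roll": [0.0, 0.0, 0.0, 0.0, 0.0], "fingers": [0, 0, 255, 255, 255]}
{"travel": [[0, 0, 0], [0, 0, 0], [0, 0, 0], [0, 0, 0], [0, 0, 0]], "roll": [0.0, 0.0, 0.0, 0.0, 0.0], "fingers": [255, 255, 255, 255, 255]}
end [ 354.6 -298.2    5.2] -24.8
```

>>> {"fn": "apply_moves", "kwargs": {"travel": [[23,-21,14],[21,-23,14],[19,-24,14],[17,-26,15],[14,-28,14]], "roll": [0.09,0.09,0.09,0.1,0.09], "fingers": [0,0,0,0,0]}}

```text
time: 1.32
tcp_pos: [302.8, -408.9, 127.8]
orientation: [3.141, -0.0, -0.059]
force: [0.3, -0.1, 0.6]
gripper_width: 87.5
grasp_force: 0.0
```

>>> {"fn": "apply_moves", "kwargs": {"travel": [[12,-29,15],[9,-29,14],[6,-30,15],[2,-31,14],[0,0,0]], "roll": [0.1,0.09,0.1,0.09,0], "fingers": [0,0,0,0,0]}}

```text
time: 1.73
tcp_pos: [353.5, -291.6, 68.0]
orientation: [-3.137, 0.006, -0.436]
force: [-0.3, 1.0, -0.6]
gripper_width: 87.7
grasp_force: 0.0
```

```bash
python3 plan.py 354.6,-298.2,5,-24.85,0,22,0 354.6,-298.2,5,-24.85,255,25,5
```

```text
{"travel": [[1, 2, 21], [1, 2, 21], [2, 2, 21], [0, 0, 0], [0, 0, 0]], "roll": [0.0, 0.0, 0.0, 0.0, 0.0], "fingers": [0, 0, 0, 255, 255]}
{"travel": [[0, 0, 0], [0, 0, 0], [0, 0, 0], [0, 0, 0], [0, 0, 0]], "roll": [0.0, 0.0, 0.0, 0.0, 0.0], "fingers": [255, 255, 255, 255, 255]}
end [ 354.6 -298.7    5. ] -25.0
```

>>> {"fn": "apply_moves", "kwargs": {"travel": [[0,0,20],[0,0,20],[0,0,15],[0,0,10],[0,0,0]], "roll": [0,0,0,0,0], "fingers": [0,0,0,0,0]}}

```text
time: 2.15
tcp_pos: [353.8, -297.8, 3.9]
orientation: [-3.141, 0.003, -0.432]
force: [-0.0, 0.1, -0.0]
gripper_width: 88.0
grasp_force: 0.0
```

>>> {"fn": "apply_moves", "kwargs": {"travel": [[0,0,0],[0,0,0],[0,0,0],[0,0,0],[0,0,0]], "roll": [0,0,0,0,0], "fingers": [255,255,255,255,255]}}

```text
time: 2.57
tcp_pos: [354.9, -298.6, 5.9]
orientation: [3.141, -0.001, -0.433]
force: [-0.0, 0.1, 0.1]
gripper_width: 58.1
grasp_force: 0.0
```

>>> {"fn": "apply_moves", "kwargs": {"travel": [[0,0,0],[0,0,0],[0,0,0],[0,0,-10],[0,0,-20]], "roll": [0,0,0,0,0], "fingers": [255,255,255,255,255]}}

```text
time: 2.98
tcp_pos: [353.3, -296.7, 34.0]
orientation: [-3.14, 0.004, -0.433]
force: [0.5, 0.3, 0.6]
gripper_width: 24.6
grasp_force: 0.0
```

```bash
python3 - <<'E'
from plan import *
# socket carry: command now 354.6,-298.2,35.2
plan([[354.6,-298.2,75,-24.8,255,25,0],[470,-60,105,-10,255,36,0],[648,212,105,6.7,255,36,2],[648,212,40,6.7,255,22,0],[648,212,10,6.7,255,10,1]],np.array([354.6,-298.2,35.2]),np.radians(-24.8))
E
```

```text
{"travel": [[0, 0, -20], [0, 0, -20], [1, -33, -4], [2, -33, -4], [2, -33, -4]], "roll": [0.0, 0.0, -0.03, -0.03, -0.03], "fingers": [255, 255, 255, 255, 255]}
{"travel": [[4, -33, -4], [4, -33, -3], [6, -33, -4], [7, -32, -3], [7, -32, -4]], "roll": [-0.03, -0.03, -0.04, -0.03, -0.04], "fingers": [255, 255, 255, 255, 255]}
{"travel": [[13, -30, 0], [14, -29, 0], [15, -29, 0], [15, -29, 0], [16, -28, 0]], "roll": [-0.03, -0.03, -0.03, -0.03, -0.03], "fingers": [255, 255, 255, 255, 255]}
{"travel": [[17, -28, 0], [18, -27, 0], [19, -26, 0], [20, -26, 0], [20, -26, 0]], "roll": [-0.03, -0.03, -0.03, -0.02, -0.03], "fingers": [255, 255, 255, 255, 255]}
{"travel": [[0, 0, 0], [0, 0, 0], [0, 0, 22], [0, 0, 22], [0, 0, 21]], "roll": [0.0, 0.0, 0.0, 0.0, 0.0], "fingers": [255, 255, 255, 255, 255]}
{"travel": [[0, 0, 8], [0, 0, 7], [0, 0, 8], [0, 0, 7], [0, 0, 0]], "roll": [0.0, 0.0, 0.0, 0.0, 0.0], "fingers": [255, 255, 255, 255, 255]}
end [648.2 212.3  10.2] 6.7
```

```bash
python3 - <<'E'
from h import *
im,d=cams.read_camera('top');im2,_=cams.read_camera('side')
a=cv2.resize(im[230:400,420:600],None,fx=2.2,fy=2.2);b=cv2.resize(im2[120:290,340:520],None,fx=2.2,fy=2.2)
cv2.imwrite('pics/c2.png',np.hstack([a,b])[:,:,::-1]); print(status.observe()['gripper_width'],status.observe()['grasp_force'])
print(nets.spot_point('top','socket_center'),nets.spot_point('side','socket_center'))
E
```

```text
16.539469938575497 0.0
[] [{'location': [353.0, -300.0, 15.8], 'conf': 0.81}]
```

View pics/c2.png

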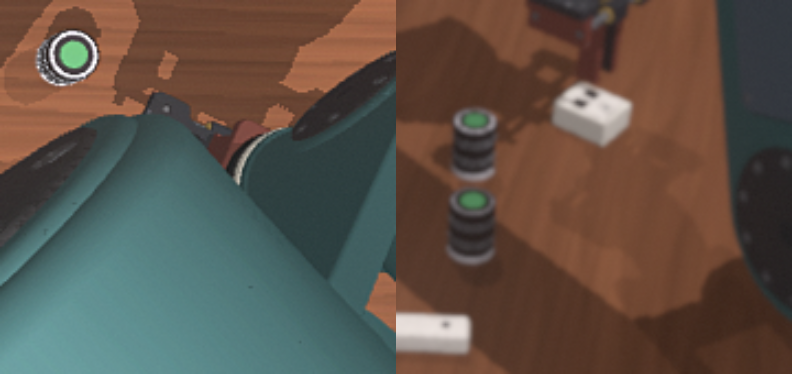

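>>> {"fn": "apply_moves", "kwargs": {"travel": [[0,0,0],[0,0,0],[0,0,0],[0,0,0],[0,0,0]], "roll": [0,0,0,0,0], "fingers": [0,0,0,0,0]}}

```text
time: 3.6
tcp_pos: [354.4, -297.9, 34.9]
orientation: [-3.141, 0.001, -0.433]
force: [-0.3, 0.3, 0.8]
gripper_width: 38.5
grasp_force: 0.0
```

>>> {"fn": "apply_moves", "kwargs": {"travel": [[0,0,0],[0,0,0],[0,0,0],[0,0,0],[0,0,0]], "roll": [0,0,0,0,0], "fingers": [0,0,0,0,0]}}

```text
time: 4.02
tcp_pos: [354.6, -298.2, 35.3]
orientation: [-3.142, -0.0, -0.433]
force: [-0.5, -0.4, -0.3]
gripper_width: 71.8
grasp_force: 0.0
```

```bash
python3 - <<'E'
from h import *
np.set_printoptions(precision=1,suppress=True)
o=status.observe();print(o['tcp_pos'],o['orientation'],o['gripper_width'])
K,R,t=cal('side')
for p in((354,-298,14),(353,-297,34),(353,-297,90)):
    q=K@(R@np.array(p)+t);print(p,q[:2]/q[2])
im,d=save('side','s3.png'); w=cloud('side',d)
p=w[150:200,405:455].reshape(-1,3);m=(p[:,2]>22)&(p[:,2]<31);p=p[m]
rc=cv2.minAreaRect(p[:,:2].astype(np.float32));print(len(p),p.mean(0),rc)
cv2.imwrite('pics/s3c.png',cv2.resize(im[60:260,350:550],(600,600))[:,:,::-1])
E
```

```text
[ 354.6 -298.2   35.3] [-3.1 -0.  -0.4] 71.79734881136409
(354, -298, 14) [429.7 171.4]
(353, -297, 34) [430.9 164.3]
(353, -297, 90) [433.5 142.7]
346 [ 355.3 -290.6   27.8] ((357.11859130859375, -296.28094482421875), (56.0796012878418, 63.1257209777832), 62.403926849365234)
```

View pics/s3c.png

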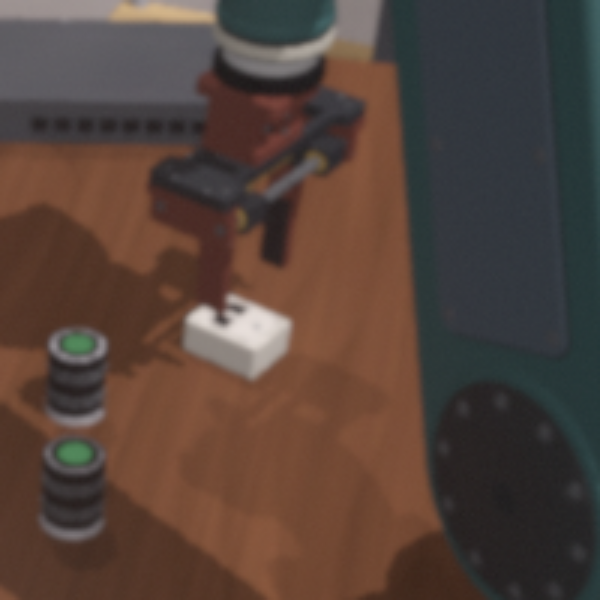

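The side view shows the fingers open above the socket, with tips near crop (215,305) and (275,262). That looks higher or further back than commanded, so I'll measure the fingertips from depth.

```bash
python3 - <<'E'
from h import *
np.set_printoptions(precision=0,suppress=True)
im,d=cams.read_camera('side'); w=cloud('side',d);print(status.observe()['tcp_pos'],status.observe()['gripper_width'])
for r in range(132,168,2):
    row=w[r,410:452]; print(r,[f"{int(a[0])},{int(a[1])},{int(a[2])}" for a in row[::3] if a[2]>31])
E
```

```text
[ 355. -298.   35.] 80.14914854211736
132 ['396,-227,150', '389,-223,154', '383,-221,156', '376,-216,160', '369,-205,168', '364,-208,166', '358,-215,163', '354,-229,156', '349,-241,149', '344,-247,147', '345,-335,95', '338,-331,98', '331,-330,100']
134 ['395,-225,147', '389,-224,149', '383,-222,151', '377,-221,152', '370,-215,157', '363,-209,161', '358,-216,158', '353,-228,152', '348,-239,146', '344,-336,89', '337,-331,93', '331,-334,93']
136 ['395,-227,141', '388,-224,144', '382,-223,145', '376,-219,149', '369,-215,152', '363,-214,154', '359,-227,147', '353,-228,147', '350,-336,83', '344,-335,85', '337,-327,91', '330,-329,90']
138 ['388,-222,140', '382,-221,142', '376,-220,143', '369,-211,150', '362,-207,153', '350,-339,76', '343,-336,79', '336,-326,86', '330,-332,83']
140 ['386,-256,115', '375,-218,141', '369,-215,143', '362,-208,148', '349,-333,75', '342,-334,75', '336,-331,78', '329,-330,80']
142 ['385,-253,112', '378,-252,114', '372,-248,118', '362,-211,142', '349,-335,68', '342,-333,71', '335,-331,73', '329,-330,75']
144 ['385,-255,107', '378,-250,110', '371,-246,114', '366,-251,112', '348,-337,62', '341,-329,68', '334,-329,69', '328,-334,67']
146 ['385,-258,100', '378,-255,102', '371,-248,108', '365,-252,107', '341,-331,62', '334,-329,64', '328,-332,63']
148 ['384,-252,98', '378,-255,98', '371,-250,102', '365,-253,101', '333,-327,60']
150 ['384,-261,88', '377,-257,92', '370,-248,98', '365,-259,93']
152 ['384,-261,83', '377,-254,88', '370,-248,94', '364,-255,90']
154 ['383,-259,79', '376,-255,83', '370,-253,85', '364,-256,85']
156 ['383,-261,73', '376,-255,78', '369,-252,81', '363,-257,79']
158 ['383,-262,67', '375,-255,73', '369,-251,77']
160 ['381,-256,66', '375,-255,68', '368,-253,70']
162 ['381,-256,61', '375,-256,62', '368,-252,66']
164 ['367,-251,61']
166 []
```

The fingertips are at about z=60 while the TCP reads 35, so the open tips sit about 24 mm above the TCP point. That explains the empty grasp. I'll check the tip height at a narrower opening.

>>> {"fn": "apply_moves", "kwargs": {"travel": [[0,0,-10],[0,0,-10],[0,0,-10],[0,0,0],[0,0,0]], "roll": [0,0,0,0,0], "fingers": [110,110,110,110,110]}}

```text
time: 4.53
tcp_pos: [354.9, -298.6, 65.5]
orientation: [3.141, -0.001, -0.433]
force: [0.4, 0.7, -0.1]
gripper_width: 53.6
grasp_force: 0.0
```

```bash
cat >> h.py <<'E'
def tips(lo=33):
    o=status.observe();x,y,z=o['tcp_pos']
    _,d=cams.read_camera('side');w=cloud('side',d).reshape(-1,3)
    p=w[(np.hypot(w[:,0]-x,w[:,1]-y)<62)&(w[:,2]>lo)&(w[:,2]<z+90)]
    print('tcp',o['tcp_pos'].round(1),'w',round(o['gripper_width'],1),'low z',np.percentile(p[:,2],[0,1,3]).round(1))
    for lo_,hi_ in((0,8),(8,20),(20,40),(40,60)):
        q=p[(p[:,2]-p[:,2].min()>=lo_)&(p[:,2]-p[:,2].min()<hi_)];print(lo_,len(q),q.min(0).round(0),q.max(0).round(0))
E
python3 -c "
from h import *
tips()"
```

```text
tcp [ 354.9 -298.6   65.5] w 53.6 low z [33.3 88.5 91. ]
0 1 [ 333. -297.   33.] [ 333. -297.   33.]Traceback (most recent call last):
  File "<string>", line 3, in <module>
    tips()
    ~~~~^^
  File "h.py", line 17, in tips
    q=p[(p[:,2]-p[:,2].min()>=lo_)&(p[:,2]-p[:,2].min()<hi_)];print(lo_,len(q),q.min(0).round(0),q.max(0).round(0))
                                                                               ~~~~~^^^
    return umr_minimum(a, axis, None, out, keepdims, initial, where)
ValueError: zero-size array to reduction operation minimum which has no identity
```

The tips are also about 24 mm above the TCP point at a narrower opening, so I'll treat that offset as constant and aim for tip z≈10, which is TCP z≈-14.

>>> {"fn": "apply_moves", "kwargs": {"travel": [[0,0,5],[0,0,10],[0,0,10],[0,0,12],[0,0,15]], "roll": [0,0,0,0,0], "fingers": [20,20,20,20,20]}}

```text
time: 5.0
tcp_pos: [354.5, -298.1, 12.2]
orientation: [-3.142, 0.0, -0.433]
force: [0.2, 0.6, -0.2]
gripper_width: 79.1
grasp_force: 0.0
```

>>> {"fn": "apply_moves", "kwargs": {"travel": [[0,0,12],[0,0,10],[0,0,5],[0,0,0],[0,0,0]], "roll": [0,0,0,0,0], "fingers": [20,20,20,20,120]}}

```text
time: 5.42
tcp_pos: [354.2, -297.8, -14.2]
orientation: [-3.141, 0.001, -0.433]
force: [0.4, 0.8, 0.3]
gripper_width: 77.3
grasp_force: 0.0
```

>>> {"fn": "apply_moves", "kwargs": {"travel": [[0,0,0],[0,0,0],[0,0,0],[0,0,0],[0,0,0]], "roll": [0,0,0,0,0], "fingers": [255,255,255,255,255]}}

```text
time: 5.83
tcp_pos: [354.8, -298.4, -13.4]
orientation: [3.141, -0.001, -0.433]
force: [0.6, -0.7, 3.2]
gripper_width: 47.5
grasp_force: 30.0
```

>>> {"fn": "apply_moves", "kwargs": {"travel": [[0,0,0],[0,0,0],[0,0,0],[0,0,0],[0,0,0]], "roll": [0,0,0,0,0], "fingers": [255,255,255,255,255]}}

```text
time: 6.25
tcp_pos: [354.8, -298.4, -13.4]
orientation: [3.141, -0.001, -0.433]
force: [-1.0, 0.6, 5.3]
gripper_width: 47.5
grasp_force: 30.0
```

```bash
python3 - <<'E'
from plan import *
plan([[354.6,-298.2,60,-24.8,255,26,0],[470,-60,70,-10,255,36,0],[648,210,70,6.7,255,36,2],[648,210,10,6.7,255,20,0],[648,210,-9,6.7,255,7,1]],np.array([354.6,-298.2,-13.8]),np.radians(-24.8))
E
```

```text
{"travel": [[0, 0, -25], [0, 0, -24], [0, 0, -25], [1, -33, -1], [2, -33, -1]], "roll": [0.0, 0.0, 0.0, -0.03, -0.03], "fingers": [255, 255, 255, 255, 255]}
{"travel": [[2, -33, -1], [4, -33, -1], [4, -33, -1], [6, -33, -2], [7, -32, -1]], "roll": [-0.03, -0.03, -0.03, -0.04, -0.03], "fingers": [255, 255, 255, 255, 255]}
{"travel": [[7, -32, -2], [14, -33, 0], [15, -33, 0], [16, -32, 0], [17, -31, 0]], "roll": [-0.04, -0.03, -0.03, -0.03, -0.03], "fingers": [255, 255, 255, 255, 255]}
{"travel": [[18, -31, 0], [19, -30, 0], [20, -30, 0], [22, -29, 0], [23, -29, 0]], "roll": [-0.03, -0.03, -0.04, -0.03, -0.04], "fingers": [255, 255, 255, 255, 255]}
{"travel": [[0, 0, 0], [0, 0, 0], [0, 0, 15], [0, 0, 15], [0, 0, 15]], "roll": [0.0, 0.0, 0.0, 0.0, 0.0], "fingers": [255, 255, 255, 255, 255]}
{"travel": [[0, 0, 15], [0, 0, 6], [0, 0, 7], [0, 0, 6], [0, 0, 0]], "roll": [0.0, 0.0, 0.0, 0.0, 0.0], "fingers": [255, 255, 255, 255, 255]}
end [648.3 210.5  -8.8] 6.7
```

>>> {"fn": "apply_moves", "kwargs": {"travel": [[0,0,-25],[0,0,-24],[0,0,-25],[1,-33,-1],[2,-33,-1]], "roll": [0,0,0,-0.03,-0.03], "fingers": [255,255,255,255,255]}}

```text
time: 6.67
tcp_pos: [385.5, -240.8, 63.8]
orientation: [3.14, -0.004, -0.376]
force: [0.7, 0.8, -1.0]
gripper_width: 47.8
grasp_force: 30.0
```

>>> {"fn": "apply_moves", "kwargs": {"travel": [[2,-33,-1],[4,-33,-1],[4,-33,-1],[6,-33,-2],[7,-32,-1]], "roll": [-0.03,-0.03,-0.03,-0.04,-0.03], "fingers": [255,255,255,255,255]}}

```text
time: 7.08
tcp_pos: [456.5, -88.1, 68.3]
orientation: [-3.141, 0.0, -0.211]
force: [0.1, -0.2, -0.3]
gripper_width: 47.5
grasp_force: 30.0
```

>>> {"fn": "apply_moves", "kwargs": {"travel": [[7,-32,-2],[14,-33,0],[15,-33,0],[16,-32,0],[17,-31,0]], "roll": [-0.04,-0.03,-0.03,-0.03,-0.03], "fingers": [255,255,255,255,255]}}

```text
time: 7.5
tcp_pos: [548.2, 61.9, 70.1]
orientation: [-3.142, 0.001, -0.051]
force: [0.1, -0.2, -1.2]
gripper_width: 47.7
grasp_force: 30.0
```

>>> {"fn": "apply_moves", "kwargs": {"travel": [[18,-31,0],[19,-30,0],[20,-30,0],[22,-29,0],[23,-29,0]], "roll": [-0.03,-0.03,-0.04,-0.03,-0.04], "fingers": [255,255,255,255,255]}}

```text
time: 7.92
tcp_pos: [648.5, 212.0, 69.7]
orientation: [3.141, 0.001, 0.119]
force: [1.0, -0.6, -0.5]
gripper_width: 47.8
grasp_force: 30.0
```

>>> {"fn": "apply_moves", "kwargs": {"travel": [[0,0,0],[0,0,0],[0,0,0],[0,0,0],[0,0,15]], "roll": [0,0,0,0,0], "fingers": [255,255,255,255,255]}}

```text
time: 8.33
tcp_pos: [649.8, 209.6, 57.8]
orientation: [-3.141, -0.004, 0.115]
force: [0.1, 0.2, -0.6]
gripper_width: 47.8
grasp_force: 30.0
```

>>> {"fn": "apply_moves", "kwargs": {"travel": [[0,0,15],[0,0,15],[0,0,12],[0,0,8],[0,0,5]], "roll": [0,0,0,0,0], "fingers": [255,255,255,255,255]}}

```text
time: 8.75
tcp_pos: [647.4, 209.4, -0.8]
orientation: [3.141, 0.002, 0.116]
force: [-0.3, -0.6, -0.9]
gripper_width: 47.6
grasp_force: 30.0
```

>>> {"fn": "apply_moves", "kwargs": {"travel": [[0,0,3],[0,0,3],[0,0,2],[0,0,1],[0,0,0]], "roll": [0,0,0,0,0], "fingers": [255,255,255,255,255]}}

```text
time: 9.17
tcp_pos: [648.6, 210.6, -8.5]
orientation: [-3.141, -0.0, 0.117]
force: [-0.3, 0.6, -1.3]
gripper_width: 47.8
grasp_force: 30.0
```

>>> {"fn": "apply_moves", "kwargs": {"travel": [[0,0,1],[0,0,0],[0,0,0],[0,0,0],[0,0,0]], "roll": [0,0,0,0,0], "fingers": [255,255,75,75,75]}}

```text
time: 9.58
tcp_pos: [648.5, 210.5, -9.6]
orientation: [-3.141, -0.0, 0.117]
force: [-0.5, -0.5, -0.7]
gripper_width: 61.0
grasp_force: 0.0
```

>>> {"fn": "apply_moves", "kwargs": {"travel": [[0,0,0],[0,0,-5],[0,0,-10],[0,0,-20],[0,0,-30]], "roll": [0,0,0,0,0], "fingers": [75,75,75,75,75]}}

```text
time: 10.0
tcp_pos: [646.4, 210.0, 54.2]
orientation: [3.141, 0.005, 0.117]
force: [0.7, 0.3, -0.9]
gripper_width: 61.7
grasp_force: 0.0
```

```bash
python3 - <<'E'
from plan import *
# command now 648.3,210.5,55
plan([[632,222,75,6.7,20,30,0],[368.4,324,70,16.6,20,36,2],[368.4,324,15,16.6,20,20,0],[368.4,324,-14,16.6,20,10,2],[368.4,324,-14,16.6,255,10,8]],np.array([648.3,210.5,55.2]),np.radians(6.7))
im,_=save('side','s4.png');cv2.imwrite('pics/s4c.png',cv2.resize(im[260:390,130:290],None,fx=3,fy=3)[:,:,::-1])
print(nets.spot_point('side','socket_center'))
E
```

```text
{"travel": [[-15, -13, -20], [-31, -17, 1], [-31, -17, 1], [-31, -18, 1], [-30, -18, 0]], "roll": [0.0, -0.02, -0.02, -0.02, -0.02], "fingers": [20, 20, 20, 20, 20]}
{"travel": [[-30, -19, 1], [-29, -20, 0], [-29, -20, 1], [-28, -21, 0], [0, 0, 0]], "roll": [-0.02, -0.02, -0.03, -0.02, 0.0], "fingers": [20, 20, 20, 20, 20]}
{"travel": [[0, 0, 0], [0, 0, 18], [0, 0, 19], [0, 0, 18], [0, 0, 10]], "roll": [0.0, 0.0, 0.0, 0.0, 0.0], "fingers": [20, 20, 20, 20, 20]}
{"travel": [[0, 0, 10], [0, 0, 9], [0, 0, 0], [0, 0, 0], [0, 0, 0]], "roll": [0.0, 0.0, 0.0, 0.0, 0.0], "fingers": [20, 20, 20, 20, 255]}
{"travel": [[0, 0, 0], [0, 0, 0], [0, 0, 0], [0, 0, 0], [0, 0, 0]], "roll": [0.0, 0.0, 0.0, 0.0, 0.0], "fingers": [255, 255, 255, 255, 255]}
{"travel": [[0, 0, 0], [0, 0, 0], [0, 0, 0], [0, 0, 0], [0, 0, 0]], "roll": [0.0, 0.0, 0.0, 0.0, 0.0], "fingers": [255, 255, 255, 255, 255]}
end [368.8 324.5 -13.8] 16.4
[{'location': [649.3, 208.9, 19.6], 'conf': 0.9}, {'location': [652.3, 210.4, 2.7], 'conf': 0.71}]
```

View pics/s4c.png

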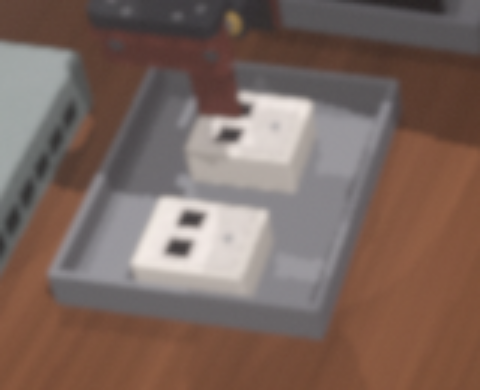

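The socket lies flat in its tray beside the fixed one (crop (250,140)), and the gripper is clear. Next is the adapter.

>>> {"fn": "apply_moves", "kwargs": {"travel": [[-15,-13,-20],[-31,-17,1],[-31,-17,1],[-31,-18,1],[-30,-18,0]], "roll": [0,-0.02,-0.02,-0.02,-0.02], "fingers": [20,20,20,20,20]}}

```text
time: 10.52
tcp_pos: [498.5, 273.1, 72.5]
orientation: [-3.141, -0.0, 0.197]
force: [-0.2, 0.2, 0.2]
gripper_width: 81.2
grasp_force: 0.0
```

>>> {"fn": "apply_moves", "kwargs": {"travel": [[-30,-19,1],[-29,-20,0],[-29,-20,1],[-28,-21,0],[0,0,0]], "roll": [-0.02,-0.02,-0.03,-0.02,0], "fingers": [20,20,20,20,20]}}

```text
time: 10.93
tcp_pos: [361.9, 324.3, 70.0]
orientation: [3.142, 0.006, 0.29]
force: [-1.3, -0.8, 0.2]
gripper_width: 80.8
grasp_force: 0.0
```

>>> {"fn": "apply_moves", "kwargs": {"travel": [[0,0,0],[0,0,18],[0,0,19],[0,0,18],[0,0,0]], "roll": [0,0,0,0,0], "fingers": [20,20,20,20,20]}}

```text
time: 11.35
tcp_pos: [369.1, 323.2, 13.2]
orientation: [3.141, 0.003, 0.286]
force: [0.2, -0.9, -0.5]
gripper_width: 80.8
grasp_force: 0.0
```

>>> {"fn": "apply_moves", "kwargs": {"travel": [[0,0,11],[0,0,10],[0,0,8],[0,0,0],[0,0,0]], "roll": [0,0,0,0,0], "fingers": [20,20,20,20,255]}}

```text
time: 11.77
tcp_pos: [369.1, 324.2, -13.8]
orientation: [3.141, 0.001, 0.286]
force: [-0.3, -0.1, 0.3]
gripper_width: 77.3
grasp_force: 0.0
```

>>> {"fn": "apply_moves", "kwargs": {"travel": [[0,0,0],[0,0,0],[0,0,0],[0,0,0],[0,0,0]], "roll": [0,0,0,0,0], "fingers": [255,255,255,255,255]}}

```text
time: 12.18
tcp_pos: [369.1, 324.7, -13.4]
orientation: [-3.141, -0.001, 0.287]
force: [-1.2, 2.0, 1.4]
gripper_width: 44.5
grasp_force: 1.1
```

>>> {"fn": "apply_moves", "kwargs": {"travel": [[0,0,0],[0,0,0],[0,0,0],[0,0,0],[0,0,0]], "roll": [0,0,0,0,0], "fingers": [255,255,255,255,255]}}

```text
time: 12.6
tcp_pos: [369.1, 324.7, -13.4]
orientation: [-3.141, -0.001, 0.287]
force: [-1.2, 1.3, 6.2]
gripper_width: 44.0
grasp_force: 30.0
```

```bash
python3 - <<'E'
from plan import *
plan([[368.8,324.5,60,16.4,255,25,0],[632,-17,75,4.3,255,35,3],[632,-17,10,4.3,255,20,0]],np.array([368.8,324.5,-15]),np.radians(16.4))
E
```

```text
{"travel": [[0, 0, -25], [0, 0, -25], [0, 0, -25], [12, 31, -1], [13, 31, -1]], "roll": [0.0, 0.0, 0.0, 0.02, 0.02], "fingers": [255, 255, 255, 255, 255]}
{"travel": [[13, 30, -1], [14, 30, -1], [14, 30, -1], [15, 30, -1], [15, 29, -1]], "roll": [0.02, 0.02, 0.01, 0.02, 0.01], "fingers": [255, 255, 255, 255, 255]}
{"travel": [[16, 29, -1], [16, 29, -1], [16, 29, -2], [17, 28, -1], [18, 29, -2]], "roll": [0.02, 0.01, 0.02, 0.01, 0.02], "fingers": [255, 255, 255, 255, 255]}
{"travel": [[18, 28, -1], [0, 0, 0], [0, 0, 0], [0, 0, 0], [0, 0, 16]], "roll": [0.01, 0.0, 0.0, 0.0, 0.0], "fingers": [255, 255, 255, 255, 255]}
{"travel": [[0, 0, 16], [0, 0, 16], [0, 0, 17], [0, 0, 0], [0, 0, 0]], "roll": [0.0, 0.0, 0.0, 0.0, 0.0], "fingers": [255, 255, 255, 255, 255]}
end [632.2 -17.3  10. ] 4.4
```

>>> {"fn": "apply_moves", "kwargs": {"travel": [[0,0,-25],[0,0,-25],[0,0,-25],[12,31,-1],[13,31,-1]], "roll": [0,0,0,0.02,0.02], "fingers": [255,255,255,255,255]}}

```text
time: 13.02
tcp_pos: [410.4, 272.3, 64.6]
orientation: [-3.141, -0.003, 0.25]
force: [1.9, 0.0, -2.8]
gripper_width: 43.7
grasp_force: 30.0
```

>>> {"fn": "apply_moves", "kwargs": {"travel": [[13,30,-1],[14,30,-1],[14,30,-1],[15,30,-1],[15,29,-1]], "roll": [0.02,0.02,0.01,0.02,0.01], "fingers": [255,255,255,255,255]}}

```text
time: 13.43
tcp_pos: [510.7, 139.0, 67.9]
orientation: [3.141, 0.001, 0.166]
force: [-0.5, 0.9, -3.2]
gripper_width: 43.9
grasp_force: 30.0
```

>>> {"fn": "apply_moves", "kwargs": {"travel": [[16,29,-1],[16,29,-1],[16,29,-2],[17,28,-1],[18,29,-2]], "roll": [0.02,0.01,0.02,0.01,0.02], "fingers": [255,255,255,255,255]}}

```text
time: 13.85
tcp_pos: [611.7, 7.7, 74.4]
orientation: [-3.141, 0.002, 0.086]
force: [-0.2, 1.5, -2.2]
gripper_width: 43.6
grasp_force: 30.0
```

>>> {"fn": "apply_moves", "kwargs": {"travel": [[18,28,-1],[0,0,0],[0,0,0],[0,0,0],[0,0,16]], "roll": [0.01,0,0,0,0], "fingers": [255,255,255,255,255]}}

```text
time: 14.27
tcp_pos: [633.2, -16.4, 62.1]
orientation: [3.141, -0.003, 0.078]
force: [0.9, -0.6, -2.1]
gripper_width: 43.8
grasp_force: 30.0
```

>>> {"fn": "apply_moves", "kwargs": {"travel": [[0,0,15],[0,0,15],[0,0,15],[0,0,10],[0,0,6]], "roll": [0,0,0,0,0], "fingers": [255,255,255,255,255]}}

```text
time: 14.68
tcp_pos: [630.2, -15.8, -2.3]
orientation: [-3.141, 0.003, 0.078]
force: [0.7, -0.0, -1.5]
gripper_width: 43.7
grasp_force: 30.0
```

>>> {"fn": "apply_moves", "kwargs": {"travel": [[0,0,3],[0,0,3],[0,0,2],[0,0,1],[0,0,0]], "roll": [0,0,0,0,0], "fingers": [255,255,255,255,255]}}

```text
time: 15.1
tcp_pos: [632.9, -17.2, -9.2]
orientation: [3.142, -0.001, 0.077]
force: [-0.3, -0.2, -2.0]
gripper_width: 44.0
grasp_force: 30.0
```

```bash
python3 - <<'E'
from plan import *
# command after retreat: 632.2,-17.3,~55.2 ; lens A
plan([[625,-20,72,4.4,10,30,0],[428.7,-77.3,72,4.4,10,36,3],[428.7,-77.3,12,4.4,10,18,0]],np.array([632.2,-17.3,55.2]),np.radians(4.4))
for q in ((-33,-2),(33,-2)):
    a=np.radians(4);print(652+q[0]*np.cos(a)-q[1]*np.sin(a),-274+q[0]*np.sin(a)+q[1]*np.cos(a))
E
```

```text
{"travel": [[-7, 2, -17], [-33, 7, 0], [-34, 7, 0], [-33, 7, 0], [-34, 7, 0]], "roll": [0.0, 0.0, 0.0, 0.0, 0.0], "fingers": [10, 10, 10, 10, 10]}
{"travel": [[-33, 7, 0], [-34, 7, 0], [0, 0, 0], [0, 0, 0], [0, 0, 0]], "roll": [0.0, 0.0, 0.0, 0.0, 0.0], "fingers": [10, 10, 10, 10, 10]}
{"travel": [[0, 0, 15], [0, 0, 15], [0, 0, 15], [0, 0, 15], [0, 0, 0]], "roll": [0.0, 0.0, 0.0, 0.0, 0.0], "fingers": [10, 10, 10, 10, 10]}
end [428.2 -77.1  12.2] 4.4
619.219899288914 -278.29709173407576
685.0591266060625 -273.69316446696354
```

>>> {"fn": "apply_moves", "kwargs": {"travel": [[0,0,1],[0,0,0],[0,0,0],[0,0,0],[0,0,0]], "roll": [0,0,0,0,0], "fingers": [255,255,85,85,85]}}

```text
time: 15.52
tcp_pos: [633.0, -17.3, -10.4]
orientation: [3.141, -0.001, 0.077]
force: [-0.8, 0.2, -0.0]
gripper_width: 58.0
grasp_force: 0.0
```

>>> {"fn": "apply_moves", "kwargs": {"travel": [[0,0,0],[0,0,-5],[0,0,-12],[0,0,-20],[0,0,-29]], "roll": [0,0,0,0,0], "fingers": [85,85,85,85,85]}}

```text
time: 15.93
tcp_pos: [630.7, -17.0, 54.8]
orientation: [-3.141, 0.004, 0.077]
force: [0.1, -0.7, 0.6]
gripper_width: 58.5
grasp_force: 0.0
```

>>> {"fn": "apply_moves", "kwargs": {"travel": [[-7,2,-17],[-33,7,0],[-34,7,0],[-33,7,0],[-34,7,0]], "roll": [0,0,0,0,0], "fingers": [10,10,10,10,10]}}

```text
time: 16.35
tcp_pos: [493.5, -58.2, 73.5]
orientation: [3.141, -0.002, 0.077]
force: [0.4, -0.5, 0.3]
gripper_width: 83.7
grasp_force: 0.0
```

>>> {"fn": "apply_moves", "kwargs": {"travel": [[-33,7,0],[-34,7,0],[0,0,0],[0,0,0],[0,0,0]], "roll": [0,0,0,0,0], "fingers": [10,10,10,10,10]}}

```text
time: 16.77
tcp_pos: [430.1, -77.6, 73.3]
orientation: [3.141, -0.003, 0.076]
force: [1.3, -0.1, 0.1]
gripper_width: 84.3
grasp_force: 0.0
```

>>> {"fn": "apply_moves", "kwargs": {"travel": [[0,0,16],[0,0,18],[0,0,18],[0,0,14],[0,0,10]], "roll": [0,0,0,0,0], "fingers": [10,10,10,10,10]}}

```text
time: 17.18
tcp_pos: [430.6, -77.0, -4.7]
orientation: [3.141, -0.001, 0.078]
force: [-0.5, 0.1, -0.2]
gripper_width: 84.0
grasp_force: 0.0
```

>>> {"fn": "apply_moves", "kwargs": {"travel": [[0,0,0],[0,0,0],[0,0,0],[0,0,0],[0,0,0]], "roll": [0,0,0,0,0], "fingers": [10,255,255,255,255]}}

```text
time: 17.6
tcp_pos: [429.4, -77.2, -3.0]
orientation: [3.141, -0.002, 0.077]
force: [-0.3, -0.3, 0.1]
gripper_width: 61.0
grasp_force: 0.0
```

>>> {"fn": "apply_moves", "kwargs": {"travel": [[0,0,0],[0,0,0],[0,0,0],[0,0,0],[0,0,0]], "roll": [0,0,0,0,0], "fingers": [255,255,255,255,255]}}

```text
time: 18.02
tcp_pos: [428.7, -77.1, -3.4]
orientation: [3.142, -0.0, 0.077]
force: [-0.5, -0.1, 4.6]
gripper_width: 41.8
grasp_force: 30.0
```

```bash
python3 - <<'E'
from plan import *
plan([[428.2,-77.1,66,4.4,255,24,0],[619,-278,72,4.0,255,33,4],[619,-278,16,4.0,255,16,0]],np.array([428.2,-77.1,-3.8]),np.radians(4.4))
E
```

```text
{"travel": [[0, 0, -23], [0, 0, -23], [0, 0, -24], [19, 24, -1], [19, 24, -1]], "roll": [0.0, 0.0, 0.0, 0.0, 0.0], "fingers": [255, 255, 255, 255, 255]}
{"travel": [[20, 24, -1], [19, 24, 0], [20, 24, -1], [19, 24, 0], [20, 24, -1]], "roll": [0.0, 0.0, 0.0, 0.0, 0.0], "fingers": [255, 255, 255, 255, 255]}
{"travel": [[19, 23, 0], [20, 24, -1], [0, 0, 0], [0, 0, 0], [0, 0, 0]], "roll": [0.0, 0.01, 0.0, 0.0, 0.0], "fingers": [255, 255, 255, 255, 255]}
{"travel": [[0, 0, 0], [0, 0, 14], [0, 0, 14], [0, 0, 14], [0, 0, 14]], "roll": [0.0, 0.0, 0.0, 0.0, 0.0], "fingers": [255, 255, 255, 255, 255]}
end [ 619.2 -278.    16.2] 3.8
```

>>> {"fn": "apply_moves", "kwargs": {"travel": [[0,0,-23],[0,0,-23],[0,0,-24],[19,24,-1],[19,24,-1]], "roll": [0,0,0,0,0], "fingers": [255,255,255,255,255]}}

```text
time: 18.43
tcp_pos: [469.9, -121.6, 69.6]
orientation: [3.141, -0.001, 0.078]
force: [0.5, 0.1, -1.5]
gripper_width: 41.3
grasp_force: 30.0
```

>>> {"fn": "apply_moves", "kwargs": {"travel": [[20,24,-1],[19,24,0],[20,24,-1],[19,24,0],[20,24,-1]], "roll": [0,0,0,0,0], "fingers": [255,255,255,255,255]}}

```text
time: 18.85
tcp_pos: [577.0, -234.9, 70.5]
orientation: [-3.141, 0.001, 0.077]
force: [0.1, 0.6, -1.1]
gripper_width: 41.6
grasp_force: 30.0
```

>>> {"fn": "apply_moves", "kwargs": {"travel": [[19,23,0],[20,24,-1],[0,0,0],[0,0,0],[0,0,0]], "roll": [0,0.01,0,0,0], "fingers": [255,255,255,255,255]}}

```text
time: 19.27
tcp_pos: [618.1, -277.1, 71.2]
orientation: [-3.14, 0.002, 0.067]
force: [0.2, 0.2, -1.2]
gripper_width: 41.1
grasp_force: 30.0
```

>>> {"fn": "apply_moves", "kwargs": {"travel": [[0,0,14],[0,0,14],[0,0,14],[0,0,14],[0,0,6]], "roll": [0,0,0,0,0], "fingers": [255,255,255,255,255]}}

```text
time: 19.68
tcp_pos: [616.7, -275.7, 8.2]
orientation: [-3.139, 0.004, 0.068]
force: [-0.8, 0.2, -1.1]
gripper_width: 41.4
grasp_force: 30.0
```

>>> {"fn": "apply_moves", "kwargs": {"travel": [[0,0,4],[0,0,3],[0,0,2],[0,0,0],[0,0,0]], "roll": [0,0,0,0,0], "fingers": [255,255,255,255,255]}}

```text
time: 20.1
tcp_pos: [619.8, -278.1, 1.8]
orientation: [3.141, -0.001, 0.067]
force: [0.1, -0.3, -1.3]
gripper_width: 41.7
grasp_force: 30.0
```

>>> {"fn": "apply_moves", "kwargs": {"travel": [[0,0,1],[0,0,0],[0,0,0],[0,0,0],[0,0,0]], "roll": [0,0,0,0,0], "fingers": [255,255,255,85,85]}}

```text
time: 20.52
tcp_pos: [619.7, -278.1, 0.5]
orientation: [3.141, -0.0, 0.067]
force: [0.7, -0.2, -0.9]
gripper_width: 51.7
grasp_force: 0.0
```

>>> {"fn": "apply_moves", "kwargs": {"travel": [[0,0,0],[0,0,0],[0,0,-8],[0,0,-20],[0,0,-25]], "roll": [0,0,0,0,0], "fingers": [85,85,85,85,85]}}

```text
time: 20.93
tcp_pos: [617.9, -277.1, 52.4]
orientation: [-3.139, 0.003, 0.067]
force: [-0.3, -0.2, 0.1]
gripper_width: 58.4
grasp_force: 0.0
```

>>> {"fn": "apply_moves", "kwargs": {"travel": [[0,0,-20],[0,0,0],[0,0,0],[0,0,0],[0,0,0]], "roll": [0,0,0,0,0], "fingers": [10,10,10,10,10]}}

```text
time: 21.35
tcp_pos: [618.4, -277.4, 71.9]
orientation: [-3.14, 0.002, 0.067]
force: [-0.2, -0.0, -0.9]
gripper_width: 83.9
grasp_force: 0.0
```

```bash
python3 - <<'E'
from plan import *
plan([[454.1,-197,73,4.0,10,34,4]],np.array([619.2,-278,73.2]),np.radians(3.8))
im,_=save('side','s5.png');cv2.imwrite('pics/s5c.png',cv2.resize(im[100:380,140:480],None,fx=2,fy=2)[:,:,::-1])
for r in nets.spot_point('side','lens_a_center')+nets.spot_point('side','adapter_center'):print(np.array(r['location']).round(0),r['conf'])
E
```

```text
{"travel": [[-27, -15, 0], [-26, -15, 0], [-27, -15, 0], [-26, -16, 0], [-27, -15, 0]], "roll": [0.0, 0.0, 0.0, 0.0, 0.0], "fingers": [10, 10, 10, 10, 10]}
{"travel": [[-26, -16, 0], [0, 0, 0], [0, 0, 0], [0, 0, 0], [0, 0, 0]], "roll": [0.0, 0.0, 0.0, 0.0, 0.0], "fingers": [10, 10, 10, 10, 10]}
end [ 454.5 -196.7   73.2] 3.8
[ 621. -279.   33.] 0.7
[635. -16.  22.] 0.81
```

View pics/s5c.png

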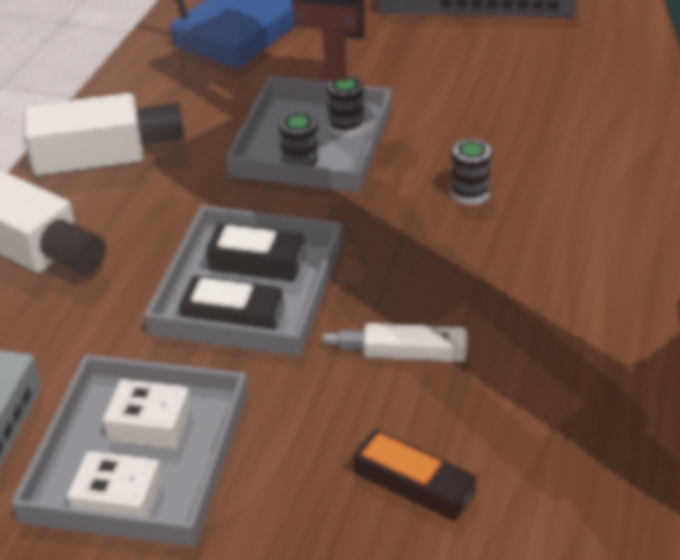

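The socket (crop (148,412)), adapter (255,250) and first lens (345,103) all sit properly in their trays. The last lens is at crop (470,170).

>>> {"fn": "apply_moves", "kwargs": {"travel": [[-27,-15,0],[-26,-15,0],[-27,-15,0],[-26,-16,0],[-27,-15,0]], "roll": [0,0,0,0,0], "fingers": [10,10,10,10,10]}}

```text
time: 21.92
tcp_pos: [480.1, -210.0, 72.6]
orientation: [-3.141, 0.001, 0.067]
force: [0.8, 0.0, 0.0]
gripper_width: 84.5
grasp_force: 0.0
```

>>> {"fn": "apply_moves", "kwargs": {"travel": [[-26,-16,0],[0,0,0],[0,0,0],[0,0,0],[0,0,0]], "roll": [0,0,0,0,0], "fingers": [10,10,10,10,10]}}

```text
time: 22.33
tcp_pos: [456.4, -197.8, 73.4]
orientation: [3.141, -0.002, 0.067]
force: [-0.1, -0.2, -1.2]
gripper_width: 84.4
grasp_force: 0.0
```

>>> {"fn": "apply_moves", "kwargs": {"travel": [[0,0,16],[0,0,19],[0,0,18],[0,0,14],[0,0,10]], "roll": [0,0,0,0,0], "fingers": [10,10,10,10,10]}}

```text
time: 22.75
tcp_pos: [455.6, -197.3, -5.2]
orientation: [-3.141, 0.0, 0.067]
force: [0.1, -0.3, -0.4]
gripper_width: 84.2
grasp_force: 0.0
```

>>> {"fn": "apply_moves", "kwargs": {"travel": [[0,0,0],[0,0,0],[0,0,0],[0,0,0],[0,0,0]], "roll": [0,0,0,0,0], "fingers": [10,255,255,255,255]}}

```text
time: 23.17
tcp_pos: [455.4, -197.1, -3.0]
orientation: [3.141, -0.001, 0.067]
force: [-0.7, -0.4, 0.5]
gripper_width: 61.1
grasp_force: 0.0
```

>>> {"fn": "apply_moves", "kwargs": {"travel": [[0,0,0],[0,0,0],[0,0,0],[0,0,0],[0,0,0]], "roll": [0,0,0,0,0], "fingers": [255,255,255,255,255]}}

```text
time: 23.58
tcp_pos: [454.9, -196.9, -3.4]
orientation: [3.141, -0.0, 0.067]
force: [-0.5, 0.4, 5.2]
gripper_width: 41.7
grasp_force: 30.0
```

```bash
python3 - <<'E'
from plan import *
plan([[454.5,-196.7,66,3.8,255,24,0],[560,-225,90,3.8,255,32,0],[685,-275,90,3.8,255,32,4]],np.array([454.5,-196.7,-3.8]),np.radians(3.8))
E
```

```text
{"travel": [[0, 0, -23], [0, 0, -23], [0, 0, -24], [26, 9, -6], [26, 9, -6]], "roll": [0.0, 0.0, 0.0, 0.0, 0.0], "fingers": [255, 255, 255, 255, 255]}
{"travel": [[26, 9, -6], [25, 8, -6], [24, 12, 0], [24, 12, 0], [25, 11, 0]], "roll": [0.0, 0.0, 0.0, 0.0, 0.0], "fingers": [255, 255, 255, 255, 255]}
{"travel": [[24, 12, 0], [25, 11, 0], [0, 0, 0], [0, 0, 0], [0, 0, 0]], "roll": [0.0, 0.0, 0.0, 0.0, 0.0], "fingers": [255, 255, 255, 255, 255]}
{"travel": [[0, 0, 0], [0, 0, 0], [0, 0, 0], [0, 0, 0], [0, 0, 0]], "roll": [0.0, 0.0, 0.0, 0.0, 0.0], "fingers": [255, 255, 255, 255, 255]}
end [ 685.2 -274.6   90.2] 3.8
```

>>> {"fn": "apply_moves", "kwargs": {"travel": [[0,0,-23],[0,0,-23],[0,0,-24],[26,9,-6],[26,9,-6]], "roll": [0,0,0,0,0], "fingers": [255,255,255,255,255]}}

```text
time: 24.0
tcp_pos: [507.4, -211.0, 79.5]
orientation: [3.142, -0.0, 0.066]
force: [-0.0, -1.3, -0.6]
gripper_width: 41.9
grasp_force: 30.0
```

>>> {"fn": "apply_moves", "kwargs": {"travel": [[26,9,-6],[25,8,-6],[24,12,0],[24,12,0],[25,11,0]], "roll": [0,0,0,0,0], "fingers": [255,255,255,255,255]}}

```text
time: 24.42
tcp_pos: [635.6, -255.1, 89.9]
orientation: [-3.141, 0.001, 0.067]
force: [-0.1, -0.3, -0.7]
gripper_width: 41.3
grasp_force: 30.0
```

>>> {"fn": "apply_moves", "kwargs": {"travel": [[24,12,0],[25,11,0],[0,0,0],[0,0,0],[0,0,0]], "roll": [0,0,0,0,0], "fingers": [255,255,255,255,255]}}

```text
time: 24.83
tcp_pos: [684.1, -273.9, 89.2]
orientation: [-3.14, 0.002, 0.067]
force: [-0.4, -0.1, -0.9]
gripper_width: 41.8
grasp_force: 30.0
```

>>> {"fn": "apply_moves", "kwargs": {"travel": [[0,0,12],[0,0,16],[0,0,16],[0,0,16],[0,0,14]], "roll": [0,0,0,0,0], "fingers": [255,255,255,255,255]}}

```text
time: 25.25
tcp_pos: [683.5, -273.7, 14.4]
orientation: [-3.14, 0.002, 0.067]
force: [0.3, 0.1, -0.9]
gripper_width: 41.8
grasp_force: 30.0
```

>>> {"fn": "apply_moves", "kwargs": {"travel": [[0,0,6],[0,0,4],[0,0,3],[0,0,2],[0,0,0]], "roll": [0,0,0,0,0], "fingers": [255,255,255,255,255]}}

```text
time: 25.67
tcp_pos: [685.7, -274.7, 1.6]
orientation: [3.141, -0.001, 0.067]
force: [0.1, 0.3, -0.9]
gripper_width: 41.5
grasp_force: 30.0
```

>>> {"fn": "apply_moves", "kwargs": {"travel": [[0,0,1],[0,0,0],[0,0,0],[0,0,0],[0,0,0]], "roll": [0,0,0,0,0], "fingers": [255,255,255,85,85]}}

```text
time: 26.08
tcp_pos: [685.7, -274.7, 0.7]
orientation: [3.141, -0.001, 0.067]
force: [1.2, -0.6, 1.0]
gripper_width: 51.6
grasp_force: 0.0
```

>>> {"fn": "apply_moves", "kwargs": {"travel": [[0,0,0],[0,0,0],[0,0,-8],[0,0,-20],[0,0,-25]], "roll": [0,0,0,0,0], "fingers": [85,85,85,85,85]}}

```text
time: 26.5
tcp_pos: [683.8, -273.7, 52.2]
orientation: [-3.139, 0.004, 0.067]
force: [0.5, -0.5, 0.4]
gripper_width: 58.5
grasp_force: 0.0
```

>>> {"fn": "apply_moves", "kwargs": {"travel": [[0,0,-30],[0,0,-30],[0,0,-20],[0,0,0],[0,0,0]], "roll": [0,0,0,0,0], "fingers": [85,85,85,85,85]}}

```text
time: 26.92
tcp_pos: [686.5, -275.1, 135.5]
orientation: [3.14, -0.003, 0.067]
force: [0.2, 0.4, -0.6]
gripper_width: 58.6
grasp_force: 0.0
```

```bash
python3 - <<'E'
from h import *
im,_=save('side','s6.png');cv2.imwrite('pics/s6c.png',cv2.resize(im[100:380,140:480],None,fx=2,fy=2)[:,:,::-1])
cams.read_camera('top')
for c in('side','top'):
  for n in('lens_a_center','tester_center','punch_tool_center'):
    for r in nets.spot_point(c,n):print(n,np.array(r['location']).round(0),r['conf'])
E
```

```text
lens_a_center [ 618. -280.   30.] 0.64
tester_center [412. 213.  15.] 0.75
punch_tool_center [457.  61.  11.] 0.77
```

View pics/s6c.png

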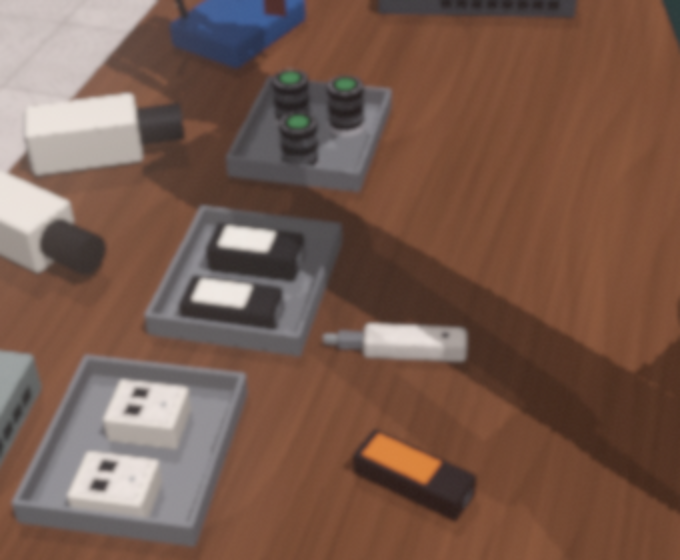

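All four parts rest in their trays, with the lenses upright at crop (290,95) and (345,103). The tester and tool have not moved, so I'm handing in.

```bash
python3 -c "
from cell import ticket
print(ticket.finish_job())"
```

```text
the job is handed in; nothing more can be done
None
```

Both lenses, the socket and the adapter are in their matching trays, set down gently; the final image shows the tester and punch-down tool unmoved, and the job is handed in with no verdict returned.

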